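# Put the disc-cutter punches back in their graded tray

## Task

Put the four steel disc-cutter punches from the rubber pad back in the wooden tray in order of size, each standing upright in its own bay: the smallest in the narrowest bay, and so on up to the largest in the widest. Set each one down on the felt rather than dropping it, knock none over, and leave the teal dish and the pounce wheel where they are.

Things in the scene. Friction and masses are not known exactly. Their poses are not given: they have to be found in the camera images.
- punch1_mid (a point): The smallest disc-cutter punch: a bright solid steel cylinder standing on end, 18 mm in diameter, 48 mm tall (top 3 mm chamfered), about 96 g. The point is its centre, half-way up (24 mm above its foot); z is its long axis, up; it is round, so its yaw means nothing. At the start it stands on the black rubber pad, foot at about z = 15 mm.
- punch2_mid (a point): The second smallest disc-cutter punch: a bright solid steel cylinder standing on end, 26 mm in diameter, 48 mm tall (top 3 mm chamfered), about 200 g. The point is its centre, half-way up (24 mm above its foot); z is its long axis, up; it is round, so its yaw means nothing. At the start it stands on the black rubber pad, foot at about z = 15 mm.
- punch3_mid (a point): The second largest disc-cutter punch: a bright solid steel cylinder standing on end, 34 mm in diameter, 48 mm tall (top 3 mm chamfered), about 342 g. The point is its centre, half-way up (24 mm above its foot); z is its long axis, up; it is round, so its yaw means nothing. At the start it stands on the black rubber pad, foot at about z = 15 mm.
- punch4_mid (a point): The largest disc-cutter punch: a bright solid steel cylinder standing on end, 42 mm in diameter, 48 mm tall (top 3 mm chamfered), about 522 g. The point is its centre, half-way up (24 mm above its foot); z is its long axis, up; it is round, so its yaw means nothing. At the start it stands on the black rubber pad, foot at about z = 15 mm.
- bay1: The narrowest of the four dark-red felt-lined bays in the beech punch tray, for the 18 mm punch; clear inside 40 mm along the row (y) by 72 mm across it (x). Origin: middle of the felt floor, on its surface (about z = 10.5 mm); y runs along the row towards the wider bays, z up. Wooden walls 5 mm thick stand 8 mm above the felt round every bay. The tray is fixed and does not shift, 233 mm long, 82 mm wide; it may lie turned any way round, to the left or the right.
- bay2: The second narrowest of the four dark-red felt-lined bays in the beech punch tray, for the 26 mm punch; clear inside 48 mm along the row (y) by 72 mm across it (x). Origin: middle of the felt floor, on its surface (about z = 10.5 mm); y runs along the row towards the wider bays, z up. Wooden walls 5 mm thick stand 8 mm above the felt round every bay. The tray is fixed and does not shift, 233 mm long, 82 mm wide; it may lie turned any way round, to the left or the right.
- bay3: The second widest of the four dark-red felt-lined bays in the beech punch tray, for the 34 mm punch; clear inside 56 mm along the row (y) by 72 mm across it (x). Origin: middle of the felt floor, on its surface (about z = 10.5 mm); y runs along the row towards the wider bays, z up. Wooden walls 5 mm thick stand 8 mm above the felt round every bay. The tray is fixed and does not shift, 233 mm long, 82 mm wide; it may lie turned any way round, to the left or the right.
- bay4: The widest of the four dark-red felt-lined bays in the beech punch tray, for the 42 mm punch; clear inside 64 mm along the row (y) by 72 mm across it (x). Origin: middle of the felt floor, on its surface (about z = 10.5 mm); y runs along the row towards the wider bays, z up. Wooden walls 5 mm thick stand 8 mm above the felt round every bay. The tray is fixed and does not shift, 233 mm long, 82 mm wide; it may lie turned any way round, to the left or the right.
- dish: Small round teal dish of findings, 64 mm across the rim, 14 mm high, loose on the rubber pad among the punches; a bystander, to be left where it is. Origin: centre of its underside, z up.
- pounce_mid (a point): Pounce wheel (wooden-handled tracing wheel), loose, lying along the far edge of the rubber pad; a bystander, to be left where it is. About 165 mm long and 24 mm thick. The point is on its axis, 12 mm above the pad; its y axis runs along the tool: the handle reaches 85 mm to +y, the wheel 80 mm to -y.

How it is judged:
At the end, for the whole second after the job is handed in: Each punch stands within the walls of its own bay (smallest punch in the narrowest bay, and so on in order to the largest in the widest), its foot on the felt (height within 4 mm), upright within 0.1 rad, released and at rest (below 0.02 m/s) (x of punch1_mid in the frame of bay1 between -0.029 and 0.029 m and y of punch1_mid in the frame of bay1 between -0.013 and 0.013 m and z of punch1_mid in the frame of bay1 between 0.02 and 0.028 m and angle between each of punch1_mid, punch2_mid, punch3_mid, punch4_mid's own z axis and vertical below 0.1 rad and linear speed of each of punch1, punch2, punch3, punch4 below 0.02 m/s and x of punch2_mid in the frame of bay2 between -0.025 and 0.025 m and y of punch2_mid in the frame of bay2 between -0.013 and 0.013 m and z of punch2_mid in the frame of bay2 between 0.02 and 0.028 m and x of punch3_mid in the frame of bay3 between -0.021 and 0.021 m and y of punch3_mid in the frame of bay3 between -0.013 and 0.013 m and z of punch3_mid in the frame of bay3 between 0.02 and 0.028 m and x of punch4_mid in the frame of bay4 between -0.017 and 0.017 m and y of punch4_mid in the frame of bay4 between -0.013 and 0.013 m and z of punch4_mid in the frame of bay4 between 0.02 and 0.028 m); the robot touches nothing.
It fails at once if a punch is knocked over (leans more than about 50 degrees) (angle between any of punch1_mid, punch2_mid, punch3_mid, punch4_mid's own z axis and vertical above 0.87 rad).
It fails at once if a punch is dropped into its bay instead of being set down (moves faster than 0.5 m/s with its foot less than 15 mm above the felt) ((x of punch1_mid in the frame of bay1 between -0.029 and 0.029 m and y of punch1_mid in the frame of bay1 between -0.013 and 0.013 m and z of punch1_mid in the frame of bay1 below 0.039 m and linear speed of punch1 above 0.5 m/s) or (x of punch2_mid in the frame of bay2 between -0.025 and 0.025 m and y of punch2_mid in the frame of bay2 between -0.013 and 0.013 m and z of punch2_mid in the frame of bay2 below 0.039 m and linear speed of punch2 above 0.5 m/s) or (x of punch3_mid in the frame of bay3 between -0.021 and 0.021 m and y of punch3_mid in the frame of bay3 between -0.013 and 0.013 m and z of punch3_mid in the frame of bay3 below 0.039 m and linear speed of punch3 above 0.5 m/s) or (x of punch4_mid in the frame of bay4 between -0.017 and 0.017 m and y of punch4_mid in the frame of bay4 between -0.013 and 0.013 m and z of punch4_mid in the frame of bay4 below 0.039 m and linear speed of punch4 above 0.5 m/s)).
It fails at once if the teal dish or the pounce wheel is pushed more than 25 mm from its place (distance of any of dish, pounce_mid from where it was at the start of the episode above 0.025 m).
It also fails if it takes over 93 s, if anything falls off the work surface, if the arm or the gripper's body presses on something with over 40 N, if the wrist force passes 120 N, or if a joint passes its speed limit or range.

## Robot

A 7-joint arm with a two-finger parallel gripper is mounted at the origin on the work surface. World frame = base frame: x ahead of the robot, y to its left, z up, the work surface at z = 0. Lengths are in m, angles in rad, forces in N, time in s.
With the tool pointing down it reaches from about 0.4 to 0.85 m from the base axis. Payload 10.4 kg.
Tool frame: the origin (TCP) lies at the very end of the fingers, on their centre line; the grasp point (between the pads) lies 19 mm behind it; y points along the fingers, x is the direction in which the jaws open and shut, and the axes are right-handed (so a half turn about y gives the same grasp; the last joint's range is limited). The gripper opens to 87 mm and grips with 3 to 60 N. Pads are 19 mm wide; open, the fingers measure 117 mm over their backs; the gripper's body (75 mm by 190 mm) begins 51 mm behind the grasp point.
Start: joints at [1.26, 0.332, -0.065, 1.46, 0.022, 1.35, -0.088], TCP at [0.177, -0.599, 0.223] pointing down, gripper open.
Joint ranges: [-2.6, 2.6], [-0.5, 2.12], [-1.47, 1.34], [0.16, 2.42], [-1.27, 4.41], [0.06, 2.06], [-2.6, 2.6]. Speed limits (rad/s): [2.22, 2.22, 2.79, 2.79, 3.14, 3.14, 3.14].

## Interface

Orientations are given as a unit quaternion [x, y, z, w].
In Python, from bench import readout, vision, r gives the robot as it stands.
- The arm moves only by the tool arm_command, never from a script. Its argument "targets" is a list that holds one entry, the list of rows, each a list of 6 numbers: the shift along the tool's x, y, z in m, then the turn, a rotation vector about the tool's x, y, z in degrees. A call has 1 to 12 rows; each row shifts and turns the commanded pose from where the row before left it, along the tool's axes as they then stand; what a row does not reach is not made up. A row lasts 1/12 s, in which the tool goes at most 41.7 mm and 7.16 degrees, less where a joint would pass 70% of its speed; a pose out of reach is approached as far as the arm can. A call is refused whole if a number of a shift passes 0.0417 or a number of a turn 7.16, either way. A call with a gripper value outside its range is refused whole. "hand" is the opening, from 0 (shut) to 1 (fully open), set as the call begins (left out, the last holds). The fingers move at their own pace and stop on an object; "grip_force" is the grip in N (left out, the last holds). Time passes only in rows, so rows that do not move let the fingers close. It gives the time, the measured TCP pose, the force and the opening at its end, in the units of the state.
- readout.read_state(): the state, without advancing time (a new reading comes with each control period).
- vision.camera(name): name is "side" or "top"; returns a dict with "pixels" (400x640x3 uint8, blue, green, red), "fovy" (degrees; the focal length in pixels is half the picture's height over the tangent of half this angle, whatever the lens; pixels are square), "cx", "cy" (the principal point, pixels), "R" (3x3) and "t" (3): a world point X has camera coordinates R X + t. Camera axes: x right, y down, z forward; pixel columns grow to the right and rows downward; lengths in m; the calibration is good to about 2 mm. A picture is of the moment at which its call begins. There is no depth.
- r.close_job(): hands the job in, once; it reports no verdict.
The state is a dict: "time": time; "joint_positions": joint angles; "joint_vel": joint speeds; "joint_torque": joint torques, N m; "ee_pos": TCP position; "eef_rot": TCP orientation; "ft_force": force on the tool from outside, world axes, zero at the start; "torque": the same for the moment, N m; "width": finger opening in m.
Only numpy, scipy, OpenCV 4.12 (cv2) and the standard library are available. Lean on these libraries where they do the work, as an engineer would, in place of code of your own. Each camera call takes 0.05 s, during which the arm holds its last target.

## Working session

There is one attempt and no reset: what is moved stays moved. The work goes in short steps, Python scripts to look and compute and a tool call to move; the robot and the scene stay as the last step left them, time stands still between calls to the robot, and variables do not carry over. Pictures are saved under pics/ and viewed, and the job is handed in when it is done.

Besides the shell and the picture viewer there is one more tool, called after "Request:" as name([rows], argument=value, ...), one row to a line, values as JSON. arm_command: Moves the arm, as the interface text tells. Its arguments: {"type":"object","properties":{"targets":{"type":"array","items":{"type":"array","items":{"type":"array","items":{"type":"number"}}}},"hand":{"type":"number"},"grip_force":{"type":"number"}},"required":["targets"]}

```bash
mkdir -p pics; ls; cat > h.py <<'E'
import numpy as np, cv2
from bench import readout, vision, r
def cam(n,save=None):
    c=vision.camera(n)
    c['f']=200/np.tan(np.radians(c['fovy'])/2)
    c['R']=np.array(c['R']);c['t']=np.array(c['t'])
    if save: cv2.imwrite('pics/'+save,c['pixels'])
    return c
def ray(c,u,v,z):
    C=-c['R'].T@c['t']; d=c['R'].T@np.array([(u-c['cx'])/c['f'],(v-c['cy'])/c['f'],1])
    return C+d*(z-C[2])/d[2]
def proj(c,X):
    p=c['R']@np.array(X)+c['t']; return c['f']*p[0]/p[2]+c['cx'],c['f']*p[1]/p[2]+c['cy']
E
python3 - <<'E'
from h import *
for n in('top','side'):
    c=cam(n,n+'0.png'); print(n,c['fovy'],c['cx'],c['cy'],(-c['R'].T@c['t']).round(3),c['R'].round(3).tolist(),c['pixels'].shape, c.keys())
print(readout.read_state())
E
```

```text
pics
top 57.624531673050704 317.8905109253365 197.0770761217055 [ 0.47  -0.007  0.853] [[-0.015, -1.0, -0.009], [-0.993, 0.016, -0.113], [0.113, 0.007, -0.994]] (400, 640, 3) dict_keys(['pixels', 'fovy', 'cx', 'cy', 'R', 't', 'f'])
side 53.53989787252292 321.34354247924597 193.21411344127563 [ 0.285 -0.468  0.734] [[0.881, -0.472, 0.018], [-0.352, -0.681, -0.642], [0.316, 0.559, -0.767]] (400, 640, 3) dict_keys(['pixels', 'fovy', 'cx', 'cy', 'R', 't', 'f'])
{'time': 0.1, 'joint_positions': array([ 1.26035777,  0.33276489, -0.06472036,  1.46082413,  0.02158592,
        1.34992613, -0.08847113]), 'joint_vel': array([ 0.00021517, -0.00120771,  0.00069329, -0.00195135, -0.00012067,
        0.00071315, -0.0003054 ]), 'joint_torque': array([ 1.15112605e-03, -6.24547362e+01,  2.44361674e-02, -3.90717208e+01,
       -6.13916572e-02,  3.65420384e-02,  7.22725031e-05]), 'ee_pos': array([ 0.17734153, -0.59895669,  0.22187675]), 'eef_rot': array([-0.56630615,  0.42345643, -0.42274593,  0.56680497]), 'ft_force': array([0.51294238, 0.35688917, 0.72891185]), 'torque': array([-0.00769879, -0.02973197,  0.04518704]), 'width': 0.08682576724590589}
```

View pics/top0.png

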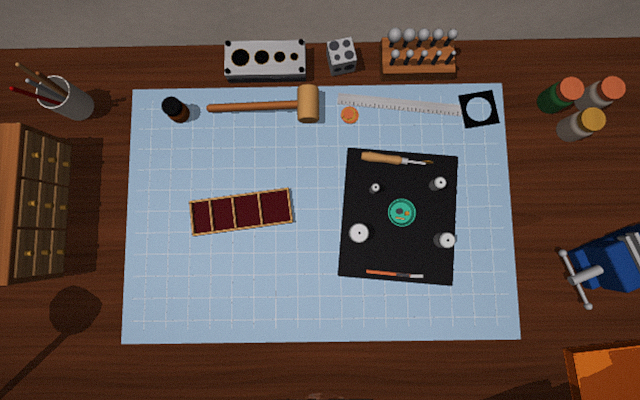

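View pics/side0.png

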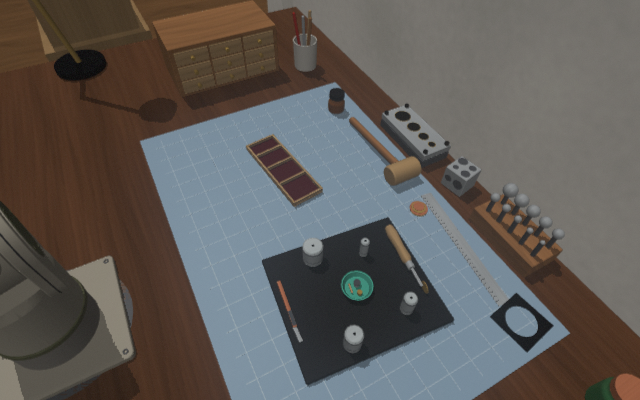

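The top view shows the punches at about (375,187), (440,183), (447,240) and (359,233). The dish is at (402,212), the pounce wheel along the top of the pad, and the tray at left with its narrowest bay at (202,216). Next I measure.

```bash
python3 - <<'E'
from h import *
c=cam('top'); s=cam('side')
for n,cc,crop in(('top',c,(140,290,180,470)),('side',s,(210,380,255,455))):
    im=cc['pixels'][crop[0]:crop[1],crop[2]:crop[3]]
    k=2.7 if n=='top' else 3.5
    cv2.imwrite(f'pics/{n}zoom.png',cv2.resize(im,None,fx=k,fy=k,interpolation=cv2.INTER_CUBIC))
    g=cc['pixels'].max(2); sat=g.astype(int)-cc['pixels'].min(2)
    m=((g>100)&(sat<45)).astype(np.uint8)
    reg=np.zeros_like(m)
    if n=='top': reg[165:262,345:458]=1
    else: reg[225:365,275:430]=1
    N,l,st,ce=cv2.connectedComponentsWithStats(m*reg)
    for i in range(1,N):
        if st[i,4]>15: print(n,st[i],ce[i].round(1),ray(cc,*ce[i],0.063).round(4))
# tray: felt
p=c['pixels'].astype(int)
hsv=cv2.cvtColor(c['pixels'],cv2.COLOR_BGR2HSV)
felt=((p[...,2]-p[...,0]>20)&(p[...,2]<110)).astype(np.uint8); reg=np.zeros_like(felt); reg[180:245,180:305]=1
felt*=reg
N,l,st,ce=cv2.connectedComponentsWithStats(felt,connectivity=4)
for i in range(1,N):
    if st[i,4]>40:
        print('felt',st[i],ce[i].round(1),ray(c,*ce[i],0.0105).round(4))
        cn,_=cv2.findContours((l==i).astype(np.uint8),0,1); rr=cv2.minAreaRect(np.vstack(cn)); print([ray(c,*q,0.0105)[:2].round(4).tolist() for q in cv2.boxPoints(rr)])
E
```

```text
top [439 168  19  94 394] [451.7 232.5] [ 0.4785 -0.2888  0.063 ]
top [434 177  12  11 102] [439.7 182.1] [ 0.5888 -0.2688  0.063 ]
top [371 183   8   9  45] [374.8 187. ] [ 0.5802 -0.1265  0.063 ]
top [349 224  20  19 283] [358.4 232.6] [ 0.4814 -0.0879  0.063 ]
side [ 275  225   89   31 1591] [305.7 236.5] [ 0.4788 -0.0643  0.063 ]
side [ 394  225   36   55 1012] [417.4 243.1] [ 0.6704 -0.182   0.063 ]
side [386 226  37  60 173] [406.5 260.9] [ 0.6267 -0.205   0.063 ]
side [361 238   8   8  46] [364.7 241.3] [ 0.5786 -0.1293  0.063 ]
side [404 292  14  13 138] [410.4 298.1] [ 0.5871 -0.2713  0.063 ]
side [275 300  24  65 803] [282.5 342.3] [ 0.349  -0.2356  0.063 ]
side [345 325  19  20 286] [353.7 334.4] [ 0.4616 -0.28    0.063 ]
side [293 326  10  16  59] [297.4 333.7] [ 0.3773 -0.2342  0.063 ]
side [ 357  333   73   32 1204] [404.7 353.7] [ 0.5197 -0.3469  0.063 ]
felt [260 190  30  34 817] [274.5 206.4] [0.5457 0.1001 0.0105]
[[0.5778, 0.1367], [0.5847, 0.0733], [0.5135, 0.0649], [0.5067, 0.1277]]
felt [233 194  27  33 715] [246.5 210.3] [0.5376 0.1654 0.0105]
[[0.5709, 0.1977], [0.5762, 0.1425], [0.5048, 0.1343], [0.4996, 0.189]]
felt [211 198  23  33 612] [222.  213.7] [0.5307 0.2225 0.0105]
[[0.565, 0.2503], [0.5686, 0.2012], [0.4963, 0.1941], [0.4928, 0.2427]]
felt [192 201  19  33 501] [201.  216.8] [0.5242 0.2713 0.0105]
[[0.5587, 0.2958], [0.562, 0.2567], [0.4902, 0.2482], [0.4869, 0.2869]]
```

View pics/topzoom.png

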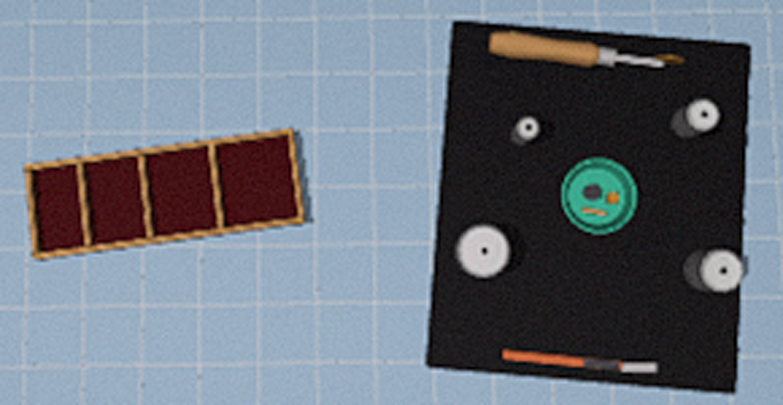

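View pics/sidezoom.png

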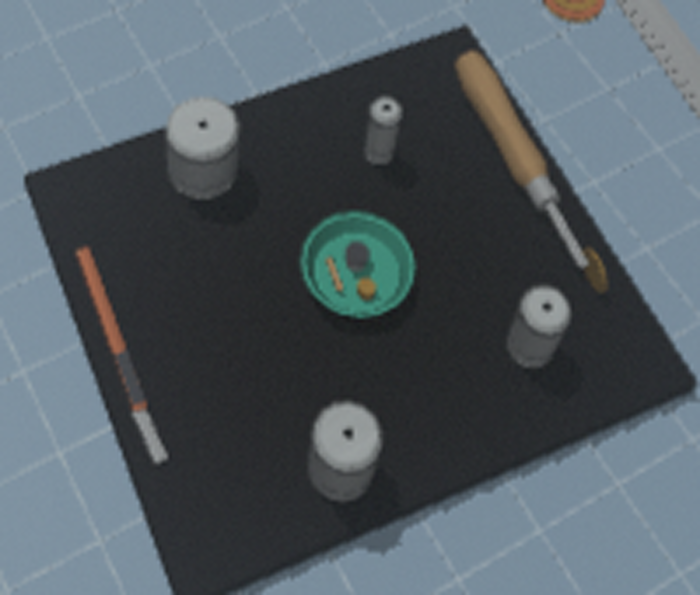

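```bash
cat >> h.py <<'E'
from scipy.spatial.transform import Rotation as Ro
def tri(c,uv,s,uv2):
    A=[];b=[]
    M=np.zeros((3,3));q=np.zeros(3);
    for cc,(u,v) in((c,uv),(s,uv2)):
        C=-cc['R'].T@cc['t']; d=cc['R'].T@np.array([(u-cc['cx'])/cc['f'],(v-cc['cy'])/cc['f'],1]); d/=np.linalg.norm(d)
        P=np.eye(3)-np.outer(d,d); M+=P;q+=P@C
    return np.linalg.solve(M,q)
def yaw(q):
    x=Ro.from_quat(q).apply([1,0,0]); return np.degrees(np.arctan2(x[1],x[0]))
def go(tx,ty,tz,ty_deg):
    """total move in the world, shown as tool shift rows: turn first about tool y, keeping tool vertical"""
    st=readout.read_state(); R=Ro.from_quat(st['eef_rot'])
    print('now',np.round(st['ee_pos'],4),'yaw',round(yaw(st['eef_rot']),2),'tilt y',R.apply([0,1,0]).round(4))
    d=np.array([tx,ty,tz])-st['ee_pos']
    dy=(ty_deg-yaw(st['eef_rot'])+90)%180-90
    print('shift in tool axes now',R.inv().apply(d).round(4),'turn about tool y (deg)',round(-dy,2))
E
python3 - <<'E'
from h import *
c=cam('top'); s=cam('side')
T={1:(375.5,187.2),2:(440.4,182.4),3:(447.5,239.8),4:(359.0,232.8)}
S={1:(365.2,240.8),2:(411.1,297.6),3:(354.3,333.6),4:(312.8,245.6)}
for i in T: print(i,ray(c,*T[i],.063).round(4),ray(s,*S[i],.063).round(4),tri(c,T[i],s,S[i]).round(4))
print('dish',ray(c,401.8,212,.025).round(3),'rim top z .029')
# pounce in side
for n,q in(('handle end',(494/2.7+180,44/2.7+140)),('handle near edge mid',(540/2.7+180,61/2.7+140)),('ferrule',(607/2.7+180,57/2.7+140)),('tip',(683/2.7+180,60/2.7+140))): print(n,ray(c,*q,.027).round(3))
st=readout.read_state(); print(Ro.from_quat(st['eef_rot']).as_matrix().round(3)); go(.579,-.128,.15,0)
E
```

```text
1 [ 0.5798 -0.128   0.063 ] [ 0.5802 -0.1288  0.063 ] [ 0.5802 -0.1283  0.0622]
2 [ 0.5881 -0.2703  0.063 ] [ 0.5888 -0.2712  0.063 ] [ 0.5887 -0.2708  0.0622]
3 [ 0.4631 -0.2789  0.063 ] [ 0.4632 -0.2793  0.063 ] [ 0.4632 -0.2791  0.0625]
4 [ 0.481  -0.0892  0.063 ] [ 0.4816 -0.0901  0.063 ] [ 0.4814 -0.0894  0.0621]
dish [ 0.527 -0.192  0.025] rim top z .029
handle end [ 0.657 -0.107  0.027]
handle near edge mid [ 0.642 -0.146  0.027]
ferrule [ 0.644 -0.203  0.027]
tip [ 0.641 -0.268  0.027]
[[ 0.284 -0.     0.959]
 [-0.959  0.     0.284]
 [-0.    -1.    -0.   ]]
now [ 0.1774 -0.5992  0.2223] yaw -73.51 tilt y [-1.e-04  4.e-04 -1.e+00]
shift in tool axes now [-0.3378  0.0724  0.5188] turn about tool y (deg) -73.51
```

P2 goes first, since the current jaw yaw suits it and keeps the fingers clear of the pounce wheel.

Request:
arm_command([
  [[-0.012,0.004,0.03,0,0,0],[-0.0125,0.006,0.0305,0,0,0],[-0.0125,0.006,0.0305,0,0,0],[-0.0125,0.006,0.0305,0,0,0],[-0.0125,0.006,0.0305,0,0,0],[-0.0125,0.006,0.0305,0,0,0],[-0.0125,0.006,0.0305,0,0,0],[-0.0125,0.006,0.0305,0,0,0],[-0.0125,0.006,0.0305,0,0,0],[-0.0125,0.006,0.0305,0,0,0],[-0.0125,0.006,0.0305,0,0,0],[-0.0125,0.006,0.0305,0,0,0]],
], hand=0.65, grip_force=25)

```text
time: 1.3
ee_pos: [0.4865, -0.3511, 0.1524]
eef_rot: [0.567, -0.423, 0.423, -0.566]
ft_force: [-0.7, -0.8, -0.4]
width: 0.0564
```

```bash
python3 -c "
from h import *
go(.5887,-.2708,.1,-73.5)"
```

```text
now [ 0.4865 -0.3511  0.1524] yaw -73.52 tilt y [ 2.e-04 -2.e-04 -1.e+00]
shift in tool axes now [-0.048   0.0524  0.1208] turn about tool y (deg) -0.02
```

Request:
arm_command([
  [[-0.012,0.013,0.03,0,0,0],[-0.012,0.013,0.03,0,0,0],[-0.012,0.013,0.03,0,0,0],[-0.009,0.01,0.0225,0,0,0],[-0.003,0.0035,0.0083,0,0,0],[0,0,0,0,0,0]],
])

```text
time: 1.8
ee_pos: [0.5888, -0.269, 0.0987]
eef_rot: [-0.567, 0.423, -0.421, 0.568]
ft_force: [0.0, 0.9, -0.0]
width: 0.0568
```

```bash
python3 -c "
from h import *
go(.5887,-.2708,.028,-73.5)"
```

```text
now [ 0.5888 -0.269   0.0987] yaw -73.28 tilt y [-0.0011  0.002  -1.    ]
shift in tool axes now [ 0.0019  0.0707 -0.0006] turn about tool y (deg) 0.22
```

Request:
arm_command([
  [[0.0,0.015,0,0,0,0],[0.001,0.015,0,0,0,0],[0,0.015,0,0,0,0],[0,0.013,0,0,0,0],[0,0.008,0,0,0,0],[0,0.0045,0,0,0,0],[0,0,0,0,0,0]],
])

```text
time: 2.38
ee_pos: [0.5872, -0.2733, 0.029]
eef_rot: [0.567, -0.424, 0.423, -0.566]
ft_force: [0.5, -0.3, -0.7]
width: 0.0566
```

```bash
python3 -c "
from h import *
go(.5887,-.2708,.028,-73.5)
s=cam('side','s1.png');cam('top','t1.png')"
```

```text
now [ 0.5872 -0.2733  0.029 ] yaw -73.55 tilt y [-1.1e-03  1.0e-04 -1.0e+00]
shift in tool axes now [-0.002   0.001   0.0021] turn about tool y (deg) -0.05
```

View pics/s1.png

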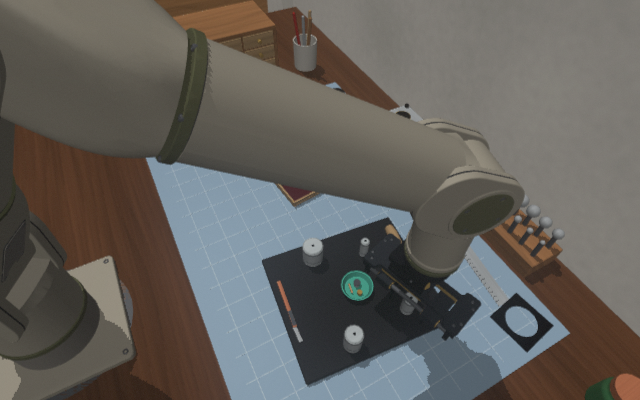

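The side view shows the open gripper straddling P2 at about (408,303), with P1, P3, P4 and the dish undisturbed. Closing.

Request:
arm_command([
  [[-0.001,0,0.001,0,0,0],[0,0,0,0,0,0],[0,0,0,0,0,0],[0,0,0,0,0,0],[0,0,0,0,0,0],[0,0,0,0,0,0]],
], hand=0, grip_force=30)

```text
time: 2.98
ee_pos: [0.5887, -0.2715, 0.0297]
eef_rot: [-0.567, 0.423, -0.423, 0.567]
ft_force: [-0.3, 0.3, 1.5]
width: 0.0254
```

```bash
python3 -c "
from h import *
go(.5887,-.2708,.028,-73.5)"
```

```text
now [ 0.5887 -0.2715  0.0297] yaw -73.51 tilt y [ 1.e-04  1.e-04 -1.e+00]
shift in tool axes now [-0.0006  0.0017  0.0002] turn about tool y (deg) -0.01
```

Request:
arm_command([
  [[0,-0.005,0,0,0,0],[0,-0.01,0,0,0,0],[0,-0.01,0,0,-7,0],[0,-0.01,0,0,-7.1,0],[0,-0.01,0,0,-7.1,0],[0,-0.01,0,0,-7.1,0],[0,-0.01,0,0,-7.1,0],[0,-0.01,0,0,-7.1,0],[0,-0.01,0,0,-7.1,0],[0,-0.01,0,0,-7.1,0],[0,0,0,0,-7.1,0],[0,0,0,0,-7.1,0]],
])

```text
time: 3.98
ee_pos: [0.589, -0.272, 0.1263]
eef_rot: [0.707, -0.013, 0.015, -0.707]
ft_force: [0.5, 0.8, -2.6]
width: 0.0255
```

```bash
python3 -c "
from h import *
go(.5307,.2215,.12,0)
print(readout.read_state()['width'],readout.read_state()['joint_positions'])"
```

```text
now [ 0.589  -0.272   0.1263] yaw -2.28 tilt y [ 0.0016 -0.0012 -1.    ]
shift in tool axes now [-0.0779  0.0056  0.4908] turn about tool y (deg) -2.28
0.02553242514767813 [ 0.76796231  0.50606171 -0.55070972  1.48832492  0.27405411  1.22246759
  0.14018226]
```

Request:
arm_command([
  [[-0.002,0,0.015,0,0,0],[-0.005,0,0.03,0,0,0],[-0.006,0,0.038,0,0,0],[-0.006,0,0.038,0,0,0],[-0.006,0,0.038,0,0,0],[-0.006,0,0.038,0,0,0],[-0.006,0,0.038,0,0,0],[-0.006,0,0.038,0,0,0],[-0.006,0,0.038,0,0,0],[-0.006,0,0.038,0,0,0],[-0.006,0,0.038,0,0,0],[-0.006,0,0.038,0,0,0]],
])

```text
time: 4.98
ee_pos: [0.5401, 0.1582, 0.1253]
eef_rot: [0.707, -0.017, 0.017, -0.707]
ft_force: [0.8, 0.5, -2.0]
width: 0.0256
```

Request:
arm_command([
  [[-0.006,0,0.035,0,0,0],[-0.003,0,0.02,0,0,0],[-0.001,0,0.009,0,0,0],[0,0,0,0,0,0],[0,0,0,0,0,0]],
])

```text
time: 5.4
ee_pos: [0.5339, 0.2198, 0.1246]
eef_rot: [0.707, -0.016, 0.017, -0.707]
ft_force: [0.4, -0.5, -1.6]
width: 0.0252
```

```bash
python3 -c "
from h import *
go(.5307,.2215,.0245,0)
cam('side','s2.png');cam('top','t2.png')
go(.5307,.2215,.0245,0)
print(readout.read_state()['width'],readout.read_state()['joint_positions'])"
```

```text
now [0.5339 0.2198 0.1246] yaw -2.68 tilt y [ 1.e-04 -9.e-04 -1.e+00]
shift in tool axes now [-0.0033  0.1001  0.0016] turn about tool y (deg) -2.68
now [0.5345 0.2183 0.1245] yaw -2.8 tilt y [ 1.0e-04 -1.3e-03 -1.0e+00]
shift in tool axes now [-0.004   0.1     0.0032] turn about tool y (deg) -2.8
0.025349743252341284 [ 0.15160102  0.40533256 -0.76110328  1.67898319  0.30006177  1.17839269
 -0.73421851]
```

View pics/s2.png

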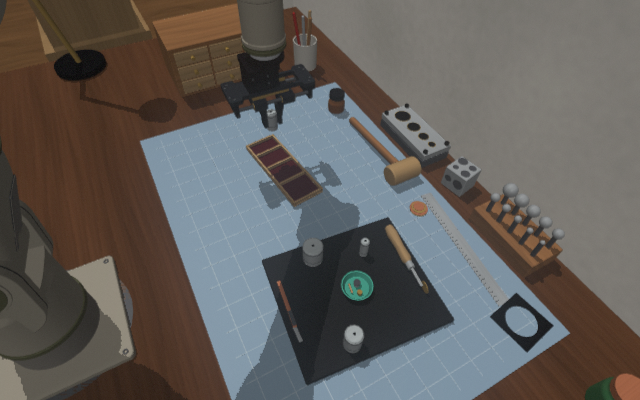

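View pics/t2.png

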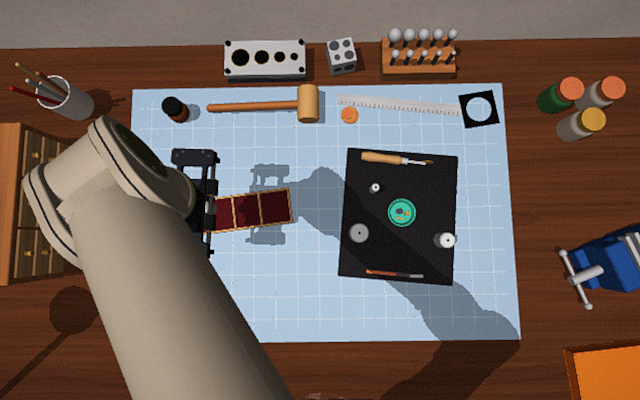

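P2 hangs upright in the jaws above bay 2, at (272,118) in the side view. Descending.

Request:
arm_command([
  [[-0.003,0.008,0.001,0,0,0],[-0.001,0.015,0.001,0,0,0],[0,0.018,0,0,0,0],[0,0.018,0,0,0,0],[0,0.015,0,0,0,0],[0,0.01,0,0,0,0],[0,0.006,0,0,0,0],[0,0.004,0,0,0,0],[0,0.002,0,0,0,0],[0,0,0,0,0,0]],
])

```text
time: 6.33
ee_pos: [0.5303, 0.2225, 0.0287]
eef_rot: [-0.707, 0.016, -0.016, 0.707]
ft_force: [-0.2, -0.4, -2.0]
width: 0.0249
```

Request:
arm_command([
  [[0,0.001,0,0,0,0],[0,0.001,0,0,0,0],[0,0.001,0,0,0,0],[0,0,0,0,0,0]],
])

```text
time: 6.67
ee_pos: [0.5301, 0.2226, 0.0256]
eef_rot: [0.707, -0.016, 0.016, -0.707]
ft_force: [0.3, -0.7, -1.1]
width: 0.0251
```

```bash
python3 -c "
from h import *
go(.5307,.2215,.0245,0)
cam('side','s3.png')
go(.5307,.2215,.0245,0)
im=cv2.imread('pics/s3.png')[60:230,200:360];cv2.imwrite('pics/s3z.png',cv2.resize(im,None,fx=3.5,fy=3.5,interpolation=2))
print(readout.read_state()['ft_force'])"
```

```text
now [0.5301 0.2226 0.0256] yaw -2.61 tilt y [ 3.e-04 -1.e-04 -1.e+00]
shift in tool axes now [ 0.0006  0.0011 -0.001 ] turn about tool y (deg) -2.61
now [0.5301 0.2226 0.0256] yaw -2.61 tilt y [ 2.e-04 -1.e-04 -1.e+00]
shift in tool axes now [ 0.0007  0.0011 -0.001 ] turn about tool y (deg) -2.61
[ 0.73829215 -0.19273467 -2.276571  ]
```

View pics/s3z.png

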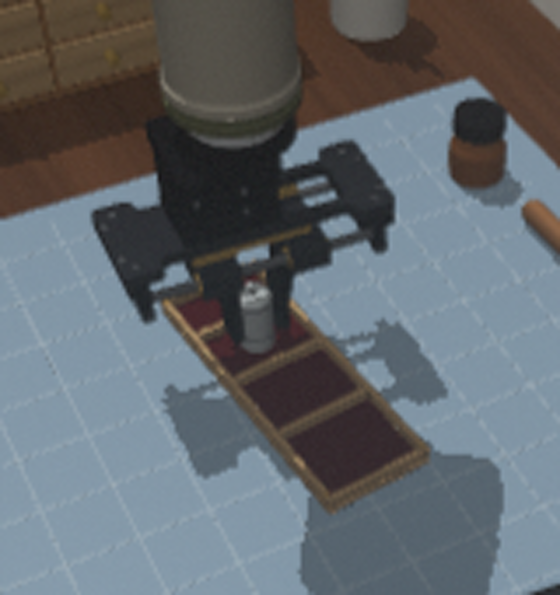

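P2 is just above bay 2's felt, and the weight is still showing (-2 N). I keep lowering until it touches.

Request:
arm_command([
  [[0,0.001,0,0,0,0],[0,0.0005,0,0,0,0],[0,0.0005,0,0,0,0],[0,0,0,0,0,0],[0,0,0,0,0,0]],
])

```text
time: 7.13
ee_pos: [0.5303, 0.2227, 0.0251]
eef_rot: [0.707, -0.016, 0.016, -0.707]
ft_force: [-5.0, -3.3, 14.5]
width: 0.025
```

```bash
python3 -c "
from h import *
print(readout.read_state()['ft_force'],readout.read_state()['ee_pos'])"
```

```text
[-5.02257833 -3.26258348 14.47311441] [0.53031121 0.22271428 0.02505342]
```

Contact: 14 N upward. Easing back slightly and opening a little.

Request:
arm_command([
  [[0,-0.001,0,0,0,0],[0,0,0,0,0,0]],
])

```text
time: 7.3
ee_pos: [0.5304, 0.2227, 0.0251]
eef_rot: [-0.707, 0.016, -0.016, 0.707]
ft_force: [-2.7, -2.9, 7.7]
width: 0.0255
```

Request:
arm_command([
  [[0,0,0,0,0,0],[0,0,0,0,0,0],[0,0,0,0,0,0],[0,0,0,0,0,0]],
], hand=0.5)

```text
time: 7.63
ee_pos: [0.5301, 0.2225, 0.0244]
eef_rot: [0.707, -0.016, 0.016, -0.707]
ft_force: [-0.7, -0.5, 0.6]
width: 0.041
```

Request:
arm_command([
  [[0,-0.005,0,0,0,0],[0,-0.015,0,0,0,0],[0,-0.02,0,0,0,0],[0,-0.02,0,0,0,0],[0,-0.02,0,0,0,0],[0,-0.015,0,0,0,0],[0,-0.005,0,0,0,0]],
])

```text
time: 8.22
ee_pos: [0.5311, 0.2233, 0.1273]
eef_rot: [-0.706, 0.015, -0.017, 0.707]
ft_force: [-0.2, 0.4, 0.4]
width: 0.0436
```

```bash
python3 -c "
from h import *
go(.481,-.0895,.12,0)
cam('side','s4.png')
im=cv2.imread('pics/s4.png')[60:230,200:360];cv2.imwrite('pics/s4z.png',cv2.resize(im,None,fx=3.5,fy=3.5,interpolation=2))
print(readout.read_state()['ft_force'],readout.read_state()['width'])"
```

```text
now [0.5311 0.2233 0.1273] yaw -2.61 tilt y [ 0.0034  0.0011 -1.    ]
shift in tool axes now [-0.0359  0.0068 -0.3147] turn about tool y (deg) -2.61
[0.62833615 0.56249604 0.50792657] 0.043178377266902046
```

View pics/s4z.png

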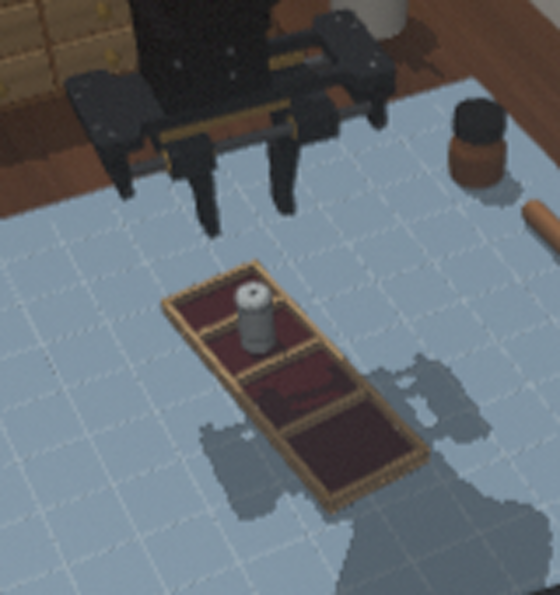

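```bash
python3 -c "
from h import *
s=cam('side'); print('P2 top',ray(s,272.3,143.1,.0585))
c=cam('top'); print('pen',ray(c,366,271,.02),ray(c,422,276,.02))
p=ray(s,272.3,143.1,.0585)[:2]
b=np.array([[.5242,.2713],[.5307,.2225],[.5376,.1654],[.5457,.1001]])
off=np.array([-49-0,0,57,122])/1000.
y=np.array([.1245,-.992]); o=(b-np.outer(off,y)).mean(0); x=np.array([-.992,-.1245])
print('bay origin2',o,'all',(o+np.outer(off,y)).round(4)); print('in bay',(p-o)@x,(p-o)@y)
"
```

```text
P2 top [0.53120013 0.22352553 0.0585    ]
pen [ 0.3957569  -0.10698408  0.02      ] [ 0.38295147 -0.23219607  0.02      ]
bay origin2 [0.53050375 0.222065  ] all [[0.5244 0.2707]
 [0.5305 0.2221]
 [0.5376 0.1655]
 [0.5457 0.101 ]]
in bay -0.0008726466536415898 -0.0013621437469886538
```

Request:
arm_command([
  [[-0.002,0,-0.015,0,0,0],[-0.003,0,-0.03,0,0,0],[-0.004,0,-0.036,0,0,0],[-0.004,0,-0.036,0,0,0],[-0.004,0,-0.036,0,0,0],[-0.004,0,-0.036,0,0,0],[-0.004,0,-0.036,0,0,0],[-0.004,0,-0.036,0,0,0],[-0.004,0,-0.03,0,0,0],[-0.003,0,-0.018,0,0,0],[0,0,-0.006,0,0,0],[0,0,0,0,0,0]],
], hand=0.75)

```text
time: 9.37
ee_pos: [0.479, -0.0919, 0.1235]
eef_rot: [-0.707, 0.018, -0.017, 0.707]
ft_force: [0.5, 1.1, 1.1]
width: 0.0652
```

```bash
python3 -c "
from h import *
go(.481,-.0895,.0285,0)"
```

```text
now [ 0.479  -0.0919  0.1235] yaw -2.78 tilt y [-1.6e-03  1.0e-04 -1.0e+00]
shift in tool axes now [0.0021 0.095  0.0025] turn about tool y (deg) -2.78
```

P2 stands within 1.5 mm of bay 2's centre. Next P4.

Request:
arm_command([
  [[0.002,0.01,0.002,0,0,0],[0,0.018,0,0,0,0],[0,0.018,0,0,0,0],[0,0.018,0,0,0,0],[0,0.015,0,0,0,0],[0,0.01,0,0,0,0],[0,0.005,0,0,0,0],[0,0,0,0,0,0]],
])

```text
time: 10.03
ee_pos: [0.4814, -0.0872, 0.0294]
eef_rot: [-0.707, 0.016, -0.015, 0.707]
ft_force: [0.0, -0.2, -0.5]
width: 0.0653
```

```bash
python3 -c "
from h import *
go(.481,-.0895,.0285,0)
cam('side','s5.png');im=cv2.imread('pics/s5.png')[200:370,250:450];cv2.imwrite('pics/s5z.png',cv2.resize(im,None,fx=3,fy=3,interpolation=2))
go(.481,-.0895,.0285,0)"
```

```text
now [ 0.4814 -0.0872  0.0294] yaw -2.51 tilt y [-0.0017  0.0011 -1.    ]
shift in tool axes now [-0.0003  0.0009 -0.0023] turn about tool y (deg) -2.51
now [ 0.4819 -0.0876  0.0303] yaw -2.54 tilt y [-5.e-04  6.e-04 -1.e+00]
shift in tool axes now [-0.0008  0.0018 -0.002 ] turn about tool y (deg) -2.54
```

View pics/s5z.png

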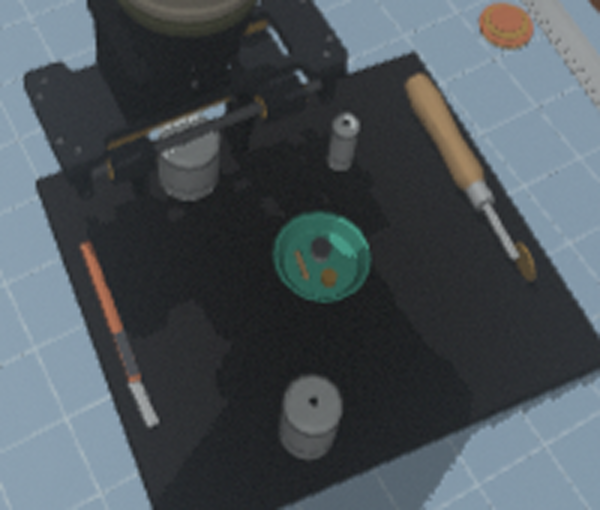

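P4 stands upright between the jaws, and the dish and pounce wheel haven't moved. Closing harder for the 522 g punch.

Request:
arm_command([
  [[0,0.001,-0.002,0,0,0],[0,0,0,0,0,0],[0,0,0,0,0,0],[0,0,0,0,0,0],[0,0,0,0,0,0],[0,0,0,0,0,0]],
], hand=0, grip_force=45)

```text
time: 10.58
ee_pos: [0.482, -0.0907, 0.0299]
eef_rot: [0.707, -0.016, 0.016, -0.707]
ft_force: [-0.3, 0.6, 3.6]
width: 0.0415
```

Request:
arm_command([
  [[0,-0.005,0,0,0,0],[0,-0.01,0,0,0,0],[0,-0.015,0,0,0,0],[0,-0.018,0,0,0,0],[0,-0.018,0,0,0,0],[0,-0.015,0,0,0,0],[0,-0.01,0,0,0,0],[0,-0.004,0,0,0,0],[0,0,0,0,0,0]],
])

```text
time: 11.33
ee_pos: [0.482, -0.0907, 0.1253]
eef_rot: [0.707, -0.016, 0.017, -0.707]
ft_force: [0.3, 0.1, -5.3]
width: 0.041
```

```bash
python3 -c "
from h import *
go(.5457,.1010,.12,0)
print(readout.read_state()['ft_force'],readout.read_state()['width'])"
```

```text
now [ 0.482  -0.0907  0.1253] yaw -2.61 tilt y [ 1.1e-03 -6.0e-04 -1.0e+00]
shift in tool axes now [0.0549 0.0052 0.1944] turn about tool y (deg) -2.61
[ 0.29463953  0.10600826 -5.27142094] 0.04104387976254802
```

Request:
arm_command([
  [[0.003,0,0.01,0,0,0],[0.006,0,0.022,0,0,0],[0.009,0,0.033,0,0,0],[0.01,0,0.036,0,0,0],[0.01,0,0.036,0,0,0],[0.009,0,0.03,0,0,0],[0.006,0,0.02,0,0,0],[0.002,0,0.0075,0,0,0],[0,0,0,0,0,0],[0,0,0,0,0,0]],
])

```text
time: 12.17
ee_pos: [0.5449, 0.1012, 0.1235]
eef_rot: [0.707, -0.017, 0.015, -0.707]
ft_force: [-0.3, -0.6, -5.9]
width: 0.0411
```

```bash
python3 -c "
from h import *
go(.5457,.1010,.0275,0)
print(readout.read_state()['ft_force'],readout.read_state()['width'])"
```

```text
now [0.5449 0.1012 0.1235] yaw -2.56 tilt y [-1.9e-03 -3.0e-04 -1.0e+00]
shift in tool axes now [ 0.001   0.096  -0.0002] turn about tool y (deg) -2.56
[-0.27383321 -0.61079964 -5.87847026] 0.041115775124066424
```

Request:
arm_command([
  [[0.001,0.008,0,0,0,0],[0,0.016,0,0,0,0],[0,0.018,0,0,0,0],[0,0.018,0,0,0,0],[0,0.015,0,0,0,0],[0,0.01,0,0,0,0],[0,0.006,0,0,0,0],[0,0.003,0,0,0,0],[0,0.001,0,0,0,0],[0,0,0,0,0,0]],
])

```text
time: 13.0
ee_pos: [0.5469, 0.101, 0.0299]
eef_rot: [0.707, -0.016, 0.016, -0.707]
ft_force: [0.6, 0.5, -5.1]
width: 0.041
```

Request:
arm_command([
  [[0,0.001,0,0,0,0],[0,0.001,0,0,0,0],[0,0,0,0,0,0],[0,0,0,0,0,0]],
])

```text
time: 13.33
ee_pos: [0.5467, 0.1012, 0.0277]
eef_rot: [0.707, -0.016, 0.016, -0.707]
ft_force: [-0.5, -0.4, -5.1]
width: 0.0413
```

Request:
arm_command([
  [[0,0.001,0,0,0,0],[0,0.0005,0,0,0,0],[0,0,0,0,0,0],[0,0,0,0,0,0]],
])

```text
time: 13.67
ee_pos: [0.5465, 0.1012, 0.026]
eef_rot: [0.707, -0.016, 0.016, -0.707]
ft_force: [0.0, 0.1, -5.5]
width: 0.0413
```

Request:
arm_command([
  [[0,0.0005,0,0,0,0],[0,0,0,0,0,0],[0,0,0,0,0,0]],
])

```text
time: 13.92
ee_pos: [0.5466, 0.1012, 0.0255]
eef_rot: [0.707, -0.016, 0.016, -0.707]
ft_force: [0.8, -0.3, -5.3]
width: 0.041
```

Request:
arm_command([
  [[0,0.0005,0,0,0,0],[0,0,0,0,0,0],[0,0,0,0,0,0]],
])

```text
time: 14.17
ee_pos: [0.5466, 0.1012, 0.0255]
eef_rot: [0.707, -0.016, 0.016, -0.707]
ft_force: [-4.5, -1.2, 4.8]
width: 0.0413
```

Touchdown: the force went from -5 to +5 N. Releasing.

Request:
arm_command([
  [[0,-0.0003,0,0,0,0],[0,0,0,0,0,0],[0,0,0,0,0,0],[0,0,0,0,0,0],[0,0,0,0,0,0]],
], hand=0.68)

```text
time: 14.58
ee_pos: [0.5468, 0.1012, 0.0254]
eef_rot: [-0.707, 0.016, -0.016, 0.707]
ft_force: [-0.0, 0.3, 0.2]
width: 0.0581
```

Request:
arm_command([
  [[0,-0.005,0,0,0,0],[0,-0.015,0,0,0,0],[0,-0.02,0,0,0,0],[0,-0.02,0,0,0,0],[0,-0.02,0,0,0,0],[0,-0.015,0,0,0,0],[0,-0.005,0,0,0,0]],
])

```text
time: 15.17
ee_pos: [0.5478, 0.1017, 0.1282]
eef_rot: [-0.707, 0.015, -0.017, 0.707]
ft_force: [-0.2, -0.3, 0.4]
width: 0.0593
```

```bash
python3 -c "
from h import *
go(.5802,-.1285,.12,0)
cam('side','s6.png');im=cv2.imread('pics/s6.png')[110:370,200:450];cv2.imwrite('pics/s6z.png',cv2.resize(im,None,fx=2.3,fy=2.3,interpolation=2))
print(readout.read_state()['ft_force'],readout.read_state()['width'])"
```

```text
now [0.5478 0.1017 0.1282] yaw -2.6 tilt y [ 3.8e-03  3.0e-04 -1.0e+00]
shift in tool axes now [ 0.0428  0.0082 -0.2285] turn about tool y (deg) -2.6
[0.06660276 0.06726903 0.9052714 ] 0.05896533052086554
```

View pics/s6z.png

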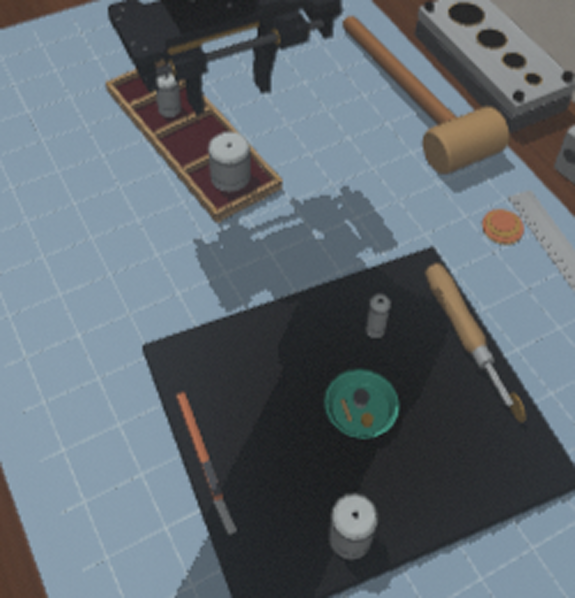

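P4 stands in bay 4 with its top mark at about (300,173). Now P1.

Request:
arm_command([
  [[0.003,0,-0.012,0,0,0],[0.005,0,-0.025,0,0,0],[0.006,0,-0.034,0,0,0],[0.006,0,-0.034,0,0,0],[0.006,0,-0.034,0,0,0],[0.006,0,-0.034,0,0,0],[0.006,0,-0.028,0,0,0],[0.004,0,-0.018,0,0,0],[0.001,0,-0.0095,0,0,0],[0,0,0,0,0,0],[0,0,0,0,0,0]],
], hand=0.5)

```text
time: 16.13
ee_pos: [0.5786, -0.1284, 0.1245]
eef_rot: [-0.707, 0.017, -0.016, 0.707]
ft_force: [-0.6, 0.6, -0.2]
width: 0.0432
```

```bash
python3 -c "
from h import *
s=cam('side');print(ray(s,299.6,173,.0585))
go(.5802,-.1285,.0285,0)"
```

```text
[0.5467363  0.10202233 0.0585    ]
now [ 0.5788 -0.1274  0.1248] yaw -2.52 tilt y [-7.e-04  9.e-04 -1.e+00]
shift in tool axes now [ 0.0015  0.0963 -0.0011] turn about tool y (deg) -2.52
```

Request:
arm_command([
  [[0.001,0.01,-0.001,0,0,0],[0,0.018,0,0,0,0],[0,0.018,0,0,0,0],[0,0.018,0,0,0,0],[0,0.015,0,0,0,0],[0,0.01,0,0,0,0],[0,0.006,0,0,0,0],[0,0.001,0,0,0,0],[0,0,0,0,0,0]],
])

```text
time: 16.93
ee_pos: [0.5802, -0.1296, 0.0294]
eef_rot: [-0.707, 0.016, -0.016, 0.707]
ft_force: [0.2, 0.8, -0.2]
width: 0.0435
```

```bash
python3 -c "
from h import *
go(.5802,-.1285,.0285,0)"
```

```text
now [ 0.5802 -0.1296  0.0294] yaw -2.57 tilt y [ 1.e-04  1.e-04 -1.e+00]
shift in tool axes now [-0.0001  0.0009  0.0011] turn about tool y (deg) -2.57
```

Request:
arm_command([
  [[0,0,0.001,0,0,0],[0,0,0,0,0,0],[0,0,0,0,0,0],[0,0,0,0,0,0],[0,0,0,0,0,0],[0,0,0,0,0,0]],
], hand=0, grip_force=20)

```text
time: 17.43
ee_pos: [0.5803, -0.1292, 0.0297]
eef_rot: [0.707, -0.016, 0.016, -0.707]
ft_force: [-0.7, -0.7, 3.3]
width: 0.0171
```

Request:
arm_command([
  [[0,-0.005,0,0,0,0],[0,-0.01,0,0,0,0],[0,-0.015,0,0,0,0],[0,-0.018,0,0,0,0],[0,-0.018,0,0,0,0],[0,-0.018,0,0,0,0],[0,-0.015,0,0,0,0],[0,-0.008,0,0,0,0],[0,-0.003,0,0,0,0],[0,0,0,0,0,0]],
])

```text
time: 18.27
ee_pos: [0.5803, -0.1291, 0.14]
eef_rot: [0.707, -0.016, 0.016, -0.707]
ft_force: [0.1, 0.2, -1.4]
width: 0.0177
```

```bash
python3 -c "
from h import *
go(.5244,.2705,.14,0)
print(readout.read_state()['ft_force'],readout.read_state()['width'])"
```

```text
now [ 0.5803 -0.1291  0.14  ] yaw -2.61 tilt y [ 9.e-04 -5.e-04 -1.e+00]
shift in tool axes now [-7.410e-02 -2.000e-04  3.967e-01] turn about tool y (deg) -2.61
[ 0.07061188  0.2365633  -1.37030359] 0.01765279133277934
```

Request:
arm_command([
  [[-0.003,0,0.015,0,0,0],[-0.006,0,0.03,0,0,0],[-0.007,0,0.039,0,0,0],[-0.007,0,0.039,0,0,0],[-0.007,0,0.039,0,0,0],[-0.007,0,0.039,0,0,0],[-0.007,0,0.039,0,0,0],[-0.007,0,0.039,0,0,0],[-0.007,0,0.039,0,0,0],[-0.007,0,0.039,0,0,0],[-0.005,0,0.025,0,0,0],[-0.003,0,0.012,0,0,0]],
])

```text
time: 19.27
ee_pos: [0.5221, 0.273, 0.1385]
eef_rot: [-0.706, 0.015, -0.013, 0.708]
ft_force: [-0.7, 1.6, 0.0]
width: 0.0174
```

Request:
arm_command([
  [[0,0,0.003,0,0,0],[0,0,0,0,0,0],[0,0,0,0,0,0]],
])

```text
time: 19.52
ee_pos: [0.5257, 0.2689, 0.1387]
eef_rot: [0.707, -0.017, 0.017, -0.706]
ft_force: [0.2, -0.9, -0.3]
width: 0.0173
```

```bash
python3 -c "
from h import *
go(.5244,.2705,.0285,0)
print(readout.read_state()['ft_force'],readout.read_state()['width'])"
```

```text
now [0.5257 0.2689 0.1387] yaw -2.71 tilt y [-5.0e-04 -1.4e-03 -1.0e+00]
shift in tool axes now [-0.0013  0.1102  0.0017] turn about tool y (deg) -2.71
[ 0.23859056 -0.90111002 -0.29533941] 0.017320109206335955
```

Request:
arm_command([
  [[-0.001,0.01,0,0,0,0],[0,0.018,0,0,0,0],[0,0.018,0,0,0,0],[0,0.018,0,0,0,0],[0,0.018,0,0,0,0],[0,0.012,0,0,0,0],[0,0.008,0,0,0,0],[0,0.005,0,0,0,0],[0,0.003,0,0,0,0],[0,0.001,0,0,0,0],[0,0,0,0,0,0],[0,0,0,0,0,0]],
])

```text
time: 20.52
ee_pos: [0.5247, 0.2711, 0.029]
eef_rot: [-0.707, 0.016, -0.016, 0.707]
ft_force: [0.1, 0.2, -1.2]
width: 0.0173
```

```bash
python3 -c "
from h import *
go(.5244,.2705,.0255,0)
print(readout.read_state()['ft_force'],readout.read_state()['width'])
cam('side','s7.png');im=cv2.imread('pics/s7.png')[60:230,200:360];cv2.imwrite('pics/s7z.png',cv2.resize(im,None,fx=3.5,fy=3.5,interpolation=2))"
```

```text
now [0.5247 0.2711 0.029 ] yaw -2.61 tilt y [ 1.e-03  3.e-04 -1.e+00]
shift in tool axes now [-0.0002  0.0035 -0.0006] turn about tool y (deg) -2.61
[ 0.11922068  0.2360183  -1.16240316] 0.01731329376247915
```

View pics/s7z.png

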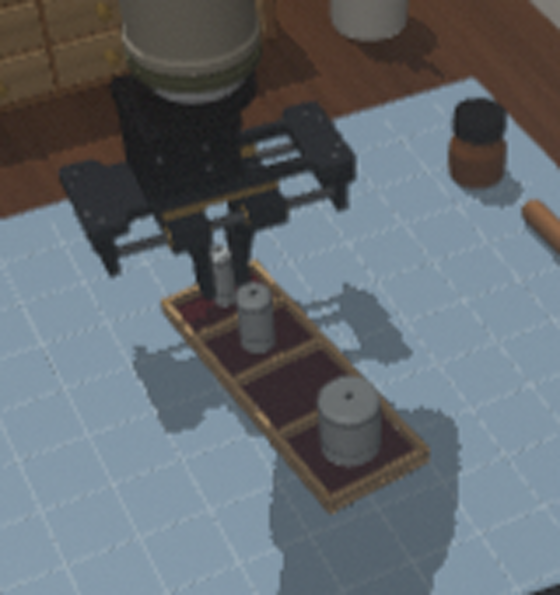

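P1 is held upright over bay 1 and clear of P2. Lowering in half-millimetre steps.

Request:
arm_command([
  [[0,0.001,0,0,0,0],[0,0.001,0,0,0,0],[0,0.0005,0,0,0,0],[0,0.0005,0,0,0,0],[0,0,0,0,0,0],[0,0,0,0,0,0]],
])

```text
time: 21.07
ee_pos: [0.5242, 0.2709, 0.0253]
eef_rot: [0.707, -0.016, 0.016, -0.707]
ft_force: [-1.1, 0.4, -1.2]
width: 0.0174
```

Request:
arm_command([
  [[0,0.0005,0,0,0,0],[0,0,0,0,0,0],[0,0,0,0,0,0]],
])

```text
time: 21.32
ee_pos: [0.5244, 0.2709, 0.0251]
eef_rot: [0.707, -0.016, 0.016, -0.707]
ft_force: [-1.3, -1.2, 5.2]
width: 0.0174
```

Touchdown at +5 N. Releasing.

Request:
arm_command([
  [[0,-0.0003,0,0,0,0],[0,0,0,0,0,0],[0,0,0,0,0,0],[0,0,0,0,0,0],[0,0,0,0,0,0]],
], hand=0.4)

```text
time: 21.73
ee_pos: [0.5242, 0.2708, 0.025]
eef_rot: [0.707, -0.016, 0.016, -0.707]
ft_force: [-0.8, 0.2, 0.6]
width: 0.0338
```

Request:
arm_command([
  [[0,-0.005,0,0,0,0],[0,-0.015,0,0,0,0],[0,-0.02,0,0,0,0],[0,-0.02,0,0,0,0],[0,-0.02,0,0,0,0],[0,-0.02,0,0,0,0],[0,-0.01,0,0,0,0],[0,0,0,0,0,0]],
])

```text
time: 22.4
ee_pos: [0.5255, 0.2718, 0.1384]
eef_rot: [-0.706, 0.015, -0.018, 0.708]
ft_force: [-0.1, 0.4, -0.0]
width: 0.0351
```

```bash
python3 -c "
from h import *
go(.4632,-.2791,.13,0)
cam('side','s8.png');im=cv2.imread('pics/s8.png')[60:230,200:360];cv2.imwrite('pics/s8z.png',cv2.resize(im,None,fx=3.5,fy=3.5,interpolation=2))"
```

```text
now [0.5255 0.2718 0.1384] yaw -2.61 tilt y [ 0.0044  0.0017 -1.    ]
shift in tool axes now [-0.0372  0.0072 -0.5532] turn about tool y (deg) -2.61
```

View pics/s8z.png

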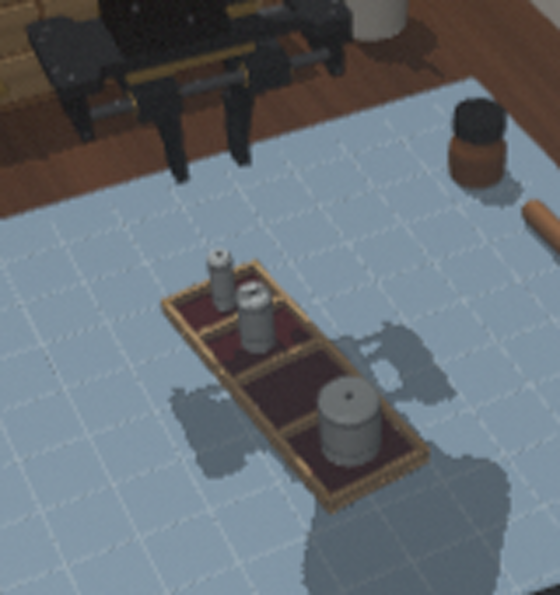

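P1, P2 and P4 stand upright in their bays. Now P3.

Request:
arm_command([
  [[-0.001,0,-0.015,0,0,0],[-0.002,0,-0.03,0,0,0],[-0.003,0,-0.039,0,0,0],[-0.003,0,-0.039,0,0,0],[-0.003,0,-0.039,0,0,0],[-0.003,0,-0.039,0,0,0],[-0.003,0,-0.039,0,0,0],[-0.003,0,-0.039,0,0,0],[-0.003,0,-0.039,0,0,0],[-0.003,0,-0.039,0,0,0],[-0.002,0,-0.039,0,0,0],[-0.002,0,-0.039,0,0,0]],
], hand=0.65)

```text
time: 23.45
ee_pos: [0.4721, -0.1642, 0.1341]
eef_rot: [-0.707, 0.017, -0.016, 0.707]
ft_force: [1.1, -0.1, 0.1]
width: 0.0567
```

Request:
arm_command([
  [[-0.002,0,-0.037,0,0,0],[-0.002,0,-0.035,0,0,0],[-0.002,0,-0.025,0,0,0],[0,0,-0.015,0,0,0],[0,0,-0.006,0,0,0],[0,0,0,0,0,0],[0,0,0,0,0,0]],
])

```text
time: 24.03
ee_pos: [0.4625, -0.278, 0.1347]
eef_rot: [-0.707, 0.016, -0.015, 0.707]
ft_force: [-0.2, 0.3, -0.4]
width: 0.0566
```

```bash
python3 -c "
from h import *
go(.4632,-.2791,.0285,0)"
```

```text
now [ 0.4625 -0.278   0.1347] yaw -2.51 tilt y [-3.0e-04  1.1e-03 -1.0e+00]
shift in tool axes now [ 0.0007  0.1062 -0.0012] turn about tool y (deg) -2.51
```

Request:
arm_command([
  [[0,0.01,-0.001,0,0,0],[0,0.018,0,0,0,0],[0,0.018,0,0,0,0],[0,0.018,0,0,0,0],[0,0.016,0,0,0,0],[0,0.012,0,0,0,0],[0,0.008,0,0,0,0],[0,0.004,0,0,0,0],[0,0.001,0,0,0,0],[0,0,0,0,0,0]],
])

```text
time: 24.87
ee_pos: [0.4624, -0.2808, 0.0304]
eef_rot: [0.707, -0.016, 0.016, -0.707]
ft_force: [-0.1, 1.0, 0.2]
width: 0.0563
```

```bash
python3 -c "
from h import *
go(.4632,-.2791,.0285,0)"
```

```text
now [ 0.4624 -0.2808  0.0304] yaw -2.59 tilt y [ 4.e-04 -2.e-04 -1.e+00]
shift in tool axes now [0.0007 0.0019 0.0017] turn about tool y (deg) -2.59
```

Request:
arm_command([
  [[0.0005,0.001,0.0015,0,0,0],[0,0,0,0,0,0],[0,0,0,0,0,0],[0,0,0,0,0,0],[0,0,0,0,0,0],[0,0,0,0,0,0]],
], hand=0, grip_force=38)

```text
time: 25.37
ee_pos: [0.4629, -0.2796, 0.0295]
eef_rot: [0.707, -0.016, 0.016, -0.707]
ft_force: [0.6, 0.6, 3.0]
width: 0.0333
```

Request:
arm_command([
  [[0,-0.005,0,0,0,0],[0,-0.01,0,0,0,0],[0,-0.015,0,0,0,0],[0,-0.018,0,0,0,0],[0,-0.018,0,0,0,0],[0,-0.018,0,0,0,0],[0,-0.018,0,0,0,0],[0,-0.01,0,0,0,0],[0,-0.004,0,0,0,0],[0,0,0,0,0,0]],
])

```text
time: 26.2
ee_pos: [0.4629, -0.2796, 0.146]
eef_rot: [0.707, -0.016, 0.016, -0.707]
ft_force: [0.3, 0.5, -2.9]
width: 0.0331
```

```bash
python3 -c "
from h import *
go(.5376,.1650,.145,0)
print(readout.read_state()['ft_force'],readout.read_state()['width'])"
```

```text
now [ 0.4629 -0.2796  0.146 ] yaw -2.61 tilt y [ 1.e-03 -9.e-04 -1.e+00]
shift in tool axes now [0.0544 0.0006 0.4475] turn about tool y (deg) -2.61
[ 0.32886376  0.51165156 -2.87318938] 0.03305247601589018
```

Holding P3, with about -3 N showing. Carrying it to bay 3.

Request:
arm_command([
  [[0.001,0,0.015,0,0,0],[0.003,0,0.03,0,0,0],[0.005,0,0.038,0,0,0],[0.005,0,0.038,0,0,0],[0.005,0,0.038,0,0,0],[0.005,0,0.038,0,0,0],[0.005,0,0.038,0,0,0],[0.005,0,0.038,0,0,0],[0.005,0,0.038,0,0,0],[0.005,0,0.038,0,0,0],[0.005,0,0.038,0,0,0],[0.003,0,0.03,0,0,0]],
])

```text
time: 27.2
ee_pos: [0.5325, 0.1385, 0.1441]
eef_rot: [-0.707, 0.016, -0.015, 0.707]
ft_force: [0.4, -0.8, -3.0]
width: 0.0331
```

Request:
arm_command([
  [[0.002,0,0.02,0,0,0],[0,0,0.01,0,0,0],[0,0,0,0,0,0],[0,0,0,0,0,0],[0,0,0,0,0,0]],
])

```text
time: 27.62
ee_pos: [0.5369, 0.1626, 0.1445]
eef_rot: [0.707, -0.017, 0.017, -0.706]
ft_force: [-0.6, -0.9, -2.7]
width: 0.0335
```

```bash
python3 -c "
from h import *
go(.5376,.1650,.0285,0)
print(readout.read_state()['ft_force'],readout.read_state()['width'])"
```

```text
now [0.5369 0.1626 0.1445] yaw -2.73 tilt y [-9.0e-04 -1.3e-03 -1.0e+00]
shift in tool axes now [0.0007 0.116  0.0026] turn about tool y (deg) -2.73
[-0.64893348 -0.90888236 -2.6799219 ] 0.033517104426533106
```

Request:
arm_command([
  [[0,0.01,0,0,0,0],[0,0.018,0,0,0,0],[0,0.018,0,0,0,0],[0,0.018,0,0,0,0],[0,0.016,0,0,0,0],[0,0.01,0,0,0,0],[0,0,0,0,0,0],[0,0,0,0,0,0]],
])

```text
time: 28.28
ee_pos: [0.5369, 0.164, 0.0549]
eef_rot: [0.707, -0.017, 0.016, -0.707]
ft_force: [-1.4, -0.1, -1.9]
width: 0.0334
```

```bash
python3 -c "
from h import *
go(.5376,.1650,.0285,0)
print(readout.read_state()['ft_force'],readout.read_state()['width'])
cam('side','s9.png');im=cv2.imread('pics/s9.png')[60:230,200:360];cv2.imwrite('pics/s9z.png',cv2.resize(im,None,fx=3.5,fy=3.5,interpolation=2))"
```

```text
now [0.5369 0.164  0.0549] yaw -2.66 tilt y [-7.e-04 -3.e-04 -1.e+00]
shift in tool axes now [0.0007 0.0264 0.0011] turn about tool y (deg) -2.66
[-1.39588152 -0.08955679 -1.85703046] 0.03336399394766027
```

View pics/s9z.png

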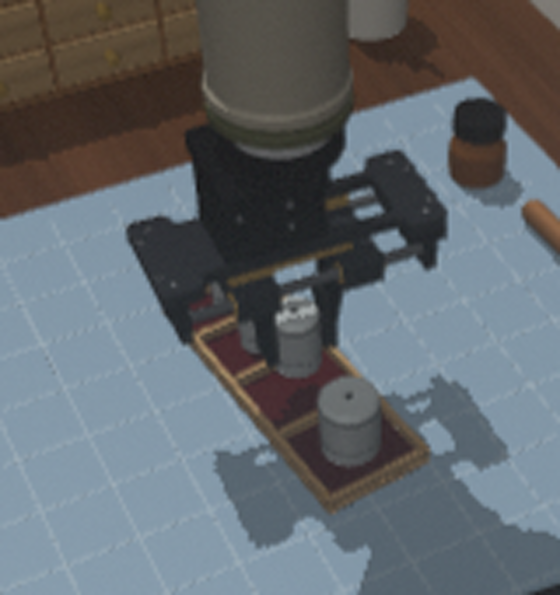

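P3 hangs upright between P2 and P4, clear of both. Lowering.

Request:
arm_command([
  [[0,0.008,0.001,0,0,0],[0,0.008,0,0,0,0],[0,0.005,0,0,0,0],[0,0.003,0,0,0,0],[0,0.002,0,0,0,0],[0,0.001,0,0,0,0],[0,0,0,0,0,0],[0,0,0,0,0,0]],
])

```text
time: 29.0
ee_pos: [0.5371, 0.1658, 0.0283]
eef_rot: [-0.707, 0.016, -0.016, 0.707]
ft_force: [-0.1, -0.1, -2.1]
width: 0.0332
```

Request:
arm_command([
  [[0,0.001,0,0,0,0],[0,0.0005,0,0,0,0],[0,0,0,0,0,0],[0,0,0,0,0,0]],
])

```text
time: 29.33
ee_pos: [0.537, 0.1657, 0.0267]
eef_rot: [0.707, -0.016, 0.016, -0.707]
ft_force: [0.1, 0.8, -2.9]
width: 0.0331
```

Request:
arm_command([
  [[0,0.0005,0,0,0,0],[0,0.0005,0,0,0,0],[0,0,0,0,0,0],[0,0,0,0,0,0]],
])

```text
time: 29.67
ee_pos: [0.537, 0.1656, 0.0256]
eef_rot: [0.707, -0.016, 0.016, -0.707]
ft_force: [-0.7, 1.0, -2.4]
width: 0.033
```

Request:
arm_command([
  [[0,0.0005,0,0,0,0],[0,0,0,0,0,0],[0,0,0,0,0,0]],
])

```text
time: 29.92
ee_pos: [0.537, 0.1657, 0.0251]
eef_rot: [0.707, -0.016, 0.016, -0.707]
ft_force: [-0.2, 0.8, -2.9]
width: 0.0335
```

Request:
arm_command([
  [[0,0.0005,0,0,0,0],[0,0,0,0,0,0],[0,0,0,0,0,0]],
])

```text
time: 30.17
ee_pos: [0.537, 0.1657, 0.025]
eef_rot: [0.707, -0.016, 0.016, -0.707]
ft_force: [-1.8, -0.7, 4.8]
width: 0.0329
```

Touchdown at +5 N. Releasing, then retreating.

Request:
arm_command([
  [[0,-0.0003,0,0,0,0],[0,0,0,0,0,0],[0,0,0,0,0,0],[0,0,0,0,0,0],[0,0,0,0,0,0]],
], hand=0.6)

```text
time: 30.58
ee_pos: [0.5371, 0.1657, 0.0249]
eef_rot: [-0.707, 0.016, -0.016, 0.707]
ft_force: [0.4, -0.0, -0.2]
width: 0.0506
```

Request:
arm_command([
  [[0,-0.005,0,0,0,0],[0,-0.015,0,0,0,0],[0,-0.02,0,0,0,0],[0,-0.02,0,0,0,0],[0,-0.02,0,0,0,0],[0,-0.02,0,0,0,0],[0,-0.02,-0.015,0,0,0],[0,0,-0.03,0,0,0],[0,0,-0.035,0,0,0],[0,0,-0.035,0,0,0],[0,0,-0.035,0,0,0],[0,0,-0.03,0,0,0]],
])

```text
time: 31.58
ee_pos: [0.5285, -0.0166, 0.1454]
eef_rot: [0.707, -0.016, 0.017, -0.707]
ft_force: [0.3, -0.2, -0.6]
width: 0.0522
```

Request:
arm_command([
  [[0,0,-0.035,0,0,0],[0,0,-0.035,0,0,0],[0,0,-0.035,0,0,0],[0,0,-0.035,0,0,0],[0,0,-0.035,0,0,0],[0,0,-0.02,0,0,0],[0,0,-0.01,0,0,0],[0,0,0,0,0,0],[0,0,0,0,0,0],[0,0,0,0,0,0]],
])

```text
time: 32.42
ee_pos: [0.52, -0.2166, 0.1452]
eef_rot: [-0.707, 0.015, -0.015, 0.707]
ft_force: [-0.1, 1.0, 1.0]
width: 0.0525
```

```bash
python3 - <<'E'
from h import *
st=readout.read_state(); print(st['time'],st['ee_pos'],st['ft_force'])
s=cam('side','s10.png'); c=cam('top','t10.png')
im=s['pixels'][110:220,230:340];cv2.imwrite('pics/s10z.png',cv2.resize(im,None,fx=5,fy=5,interpolation=2))
im=c['pixels'][150:280,180:470];cv2.imwrite('pics/t10z.png',cv2.resize(im,None,fx=2.7,fy=2.7,interpolation=2))
E
```

```text
32.4167 [ 0.51997924 -0.21655762  0.14515576] [-0.12289192  0.97549654  0.95455893]
```

View pics/s10z.png

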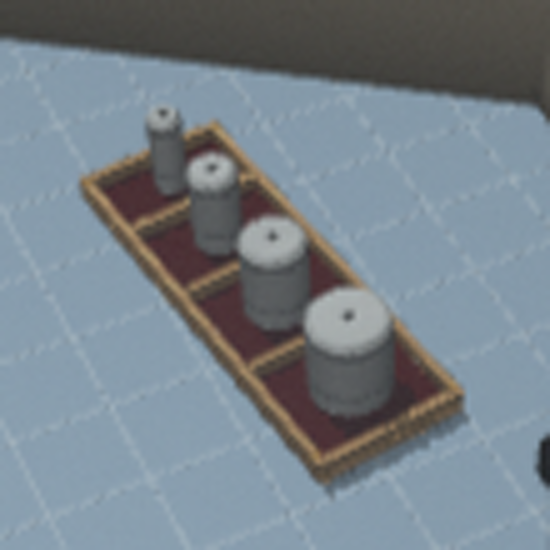

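View pics/t10z.png

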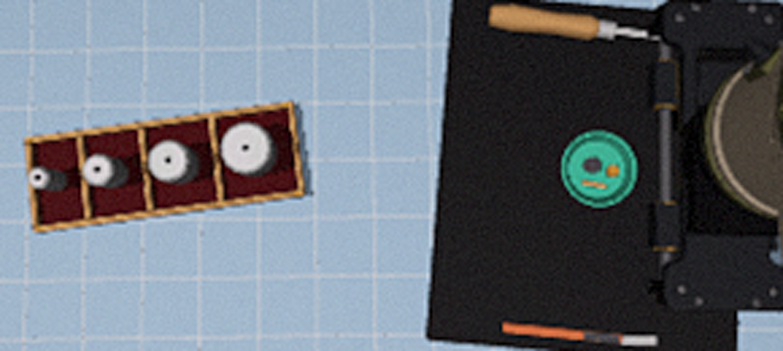

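View pics/s10.png

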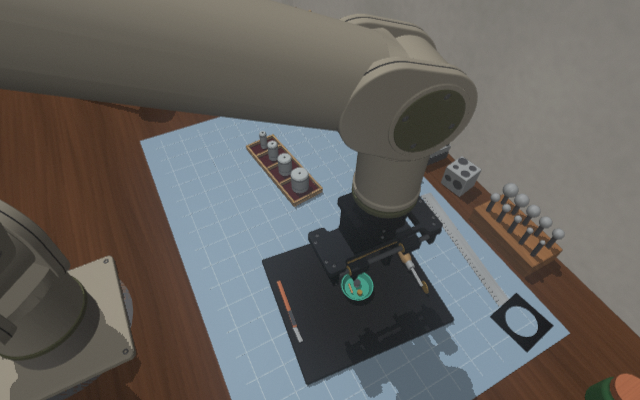

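Both views show all four punches upright, one per bay in order of size. Side view tops are at about (263,133), (272,144), (284,157) and (300,174). The dish (402,212) and the pounce wheel are in their original places. Checking the numbers from these pixels.

```bash
python3 - <<'E'
from h import *
s=cam('side');c=cam('top')
S=[(163,113),(212,168),(272,237),(349,316)];T=[(39,178),(97,170),(168,160),(245,148)]
b=np.array([[.5244,.2707],[.5305,.2221],[.5376,.1655],[.5457,.1010]]);y=np.array([.1245,-.992]);x=np.array([-.992,-.1245])
for i in range(4):
    us=(230+S[i][0]/5-.4,110+S[i][1]/5-.4); ut=(180+T[i][0]/2.7-.3,150+T[i][1]/2.7-.3)
    P=tri(c,ut,s,us); d=P[:2]-b[i]; print(i+1,P.round(4),'bay x,y',(d@x).round(4),(d@y).round(4))
print('joint vel',np.abs(readout.read_state()['joint_vel']).max())
r.close_job()
E
```

```text
1 [0.5238 0.2697 0.0608] bay x,y 0.0007 0.0009
2 [0.5299 0.2231 0.059 ] bay x,y 0.0004 -0.0011
3 [0.5367 0.1657 0.0588] bay x,y 0.0009 -0.0003
4 [0.5461 0.1028 0.0587] bay x,y -0.0007 -0.0017
joint vel 0.006385642903274655
the job is handed in; nothing more can be done
```

I put all four punches in the tray in order of size, each lowered until the wrist force showed it resting on the felt, then released. The job was handed in at about 32.5 s; it reports no verdict.

- **Positions:** in the last pictures all four stand upright, within about 2 mm of their bay centres. Their tops measure 58.7 to 60.8 mm high; 58.5 mm is what a foot on the felt should give.
- **Where the readings disagreed:** punch 1's top read about 2 mm high, still inside the 4 mm tolerance. I put that down to camera calibration, because its contact force showed it on the felt.
- **Force:** the first punch set down (the second smallest) pressed to 14 N before I backed off. The others stayed near 5 N.
- **Bystanders:** the dish and the pounce wheel look unmoved. I judged that by eye, and the gripper partly hid the pounce wheel in the last pictures.
- **Arm:** the gripper finished clear of everything, about 145 mm above the work surface.

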